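Wedge the water filter's drain cock shut

TASK

The tapered plug of the water filter's drain cock has come up loose, so its handle springs back open. First take the ceramic cup out of the handle's way and stand it upright on the turntable, in the middle of the free space across from the bowl and the blue container; then press the handle's thumb pad down while swinging the handle clockwise (seen from above) all the way to its stop, so that the plug is driven fully home in its tapered hole and the cock stays shut when you let go. Leave the bowl, the blue container and the whistle standing where they are.

Things in the scene. Friction and masses are not known exactly. Their poses are not given: they have to be found in the camera images.
- filter: Counter-top water filter, fixed. Origin on the vertical axis of its drain cock, at counter level; x points from the cock to the canister, y left of that, z up. Grey base plate 100 mm wide, 12 mm thick, from x = -32 to 223 mm. Brass cock body 60 mm diameter, 50 mm high; brass outlet stub 58 mm out to +y, at 30 mm height.
- canister (a point): Top centre of the filter's upright steel canister: 104 mm diameter, 140 mm high, 160 mm from the cock's axis.
- handle (a joint): Turn of the cock's handle about the vertical axis, rad, growing clockwise seen from above. 0 = open, the start: the arm points 70 degrees clockwise of the filter's x. 1.745 = closed, at a fixed stop: 170 degrees clockwise of the filter's x. A weak spring (up to 0.12 N m) swings it back to open unless the plug is wedged.
- handle_hub (a point): Handle, top of its hub, on the turning axis; x outwards along the arm. A flat brass arm 10 mm thick, reaching 91 mm from the axis, top face 72 mm over the counter while the plug is up (9 mm lower when it is fully in). From 45 to 91 mm out it widens to a level thumb pad, with an upright fin along the pad's leading (clockwise) edge.
- fin (a point): Middle of the fin's top edge. The fin is 46 mm long (radially), 10 mm thick and stands 20 mm above the pad; its middle plane passes 1 mm ahead of the turning axis. A fingertip set on the pad behind the fin can press down on the pad and push the fin clockwise at once.
- plug (a joint): How deep the cock's tapered plug, with its handle, sits in its hole, m: 0 = up and loose (start), 0.009 = bottom stop. A weak spring (4 to 5 N) lifts it. The first 3 mm are free, then the taper grips ever more. While turned it sinks easily (8 to 20 N on the pad, a similar push on the fin); pressed without turning it jams about two thirds down. Wedged deep, it stays in depth and angle when let go.
- thumb_pad (a point): Point on the handle's thumb pad, on its top face, 68 mm from the axis along the arm and 20 mm to the counter-clockwise (trailing) side of the arm's middle line, 16 mm behind the fin's face; the pad is 46 mm long radially and reaches 32 mm behind that face. Its x axis points outwards along the arm, its y axis counter-clockwise.
- cup: White ceramic cup without handle, 92 mm tall, 58 mm outside diameter at the rim and a little less below, wall 4 mm, about 170 g. Origin at the centre of its underside. It starts upright on the counter in the handle's way, 89 to 112 mm from the cock's axis.
- turntable_base: Foot of the white round plastic turntable, fixed; origin on its axis at counter level. The disc has 290 mm diameter and its top is 24 mm above the counter; it turns about the axis, with stiff friction (0.25 N m).
- gap (a point): Centre of the free gap on the turntable, on the disc's top face, 85 mm from its axis (x outwards), across the axis from the middle between bowl and blue container; a cup standing there has about 55 mm to spare to each of them.
- bowl: Steel bowl on the turntable, 104 mm rim diameter, 50 mm high, origin under its centre; a grey rubber gasket ring lies in it. Stays put.
- container: Blue plastic container with closed lid on the turntable, 82 x 82 x 67 mm, origin under its centre. Stays put.
- whistle: Steel pressure-cooker whistle standing on the counter by the cock, 34 mm diameter, 48 mm tall, origin under its centre. Stays put.

How it is judged:
By the outcome, as a careful person would: the job done as asked, in the order asked, and still so for the second after the job is handed in, with the robot touching nothing.
It also fails if it takes over 64 s, if anything falls off the work surface, if the arm or the gripper's body presses on something with over 40 N, if the wrist force passes 120 N, or if a joint passes its speed limit or range.

ROBOT

A 6-joint arm with a two-finger parallel gripper is mounted at the origin on the work surface. World frame = base frame: x ahead of the robot, y to its left, z up, the work surface at z = 0. Lengths are in m, angles in degrees, forces in N, time in s.
With the tool pointing down it reaches from about 0.375 to 0.9 m from the base axis. Payload 3.1 kg.
Tool frame: the origin (TCP) lies between the finger pads; the fingertips stand 22 mm ahead of it and the grasp point (between the pads) lies 3 mm ahead of it; z points along the fingers, y is the line along which they close (so a half turn about z gives the same grasp; the last joint's range is limited). The gripper opens to 87 mm and grips with 3 to 60 N. Pads are 19 mm wide; open, the fingers measure 117 mm over their backs; the gripper's body (75 mm by 190 mm) begins 51 mm behind the grasp point.
Start: joints at [-77.034, 30.224, 82.088, -0, 67.689, -10.227], TCP at [0.246, -0.574, 0.245] pointing down, gripper open.
Joint ranges: [-176.69, 176.69], [-43.24, 126.21], [12.49, 139.97], [-82, 262], [0, 151.66], [-163.58, 163.58]. Speed limits (degrees/s): [159.86, 159.86, 180, 180, 180, 180].

INTERFACE

Orientations are given as a 3x3 rotation matrix whose columns are the frame's x, y, z axes.
In Python, from rig import bot, capture, search_frame, outline_of, spot_point gives the robot as it stands.
- The arm moves only by the tool jog_arm, never from a script. Its argument "rows" is text: rows parted by semicolons, each of 7 numbers parted by spaces: the opening, from 0 (shut) to 1 (fully open), then the shift along the tool's x, y, z as a fraction of full scale, then the turn, a rotation vector about the tool's x, y, z as a fraction of full scale. A call has 1 to 20 rows; each row is the pose to reach, as a shift and turn from the pose commanded when the call began, along the tool's axes at that moment; what a row does not reach only later rows make up. Full scale, the value 1, is 0.5 m for a shift and pi/4 rad for a turn. A row lasts 1/12 s, in which the tool goes at most 41.7 mm and 7.16 degrees, less where a joint would pass 70% of its speed; a pose out of reach is approached as far as the arm can. A call with a number of a shift or a turn outside -1 to 1 is refused whole. A call with a gripper value outside its range is refused whole. The fingers move at their own pace and stop on an object; the grip force is fixed at half the most. Time passes only in rows, so rows that repeat a pose let the fingers close. It gives the time, the measured TCP pose, the force, the opening and the grip force at its end, in the units of the state.
- bot.read_state(): the state, without advancing time (a new reading comes with each control period).
- capture(name): name is "scene" or "top" or "wrist"; returns a dict with "pixels" (420x560x3 uint8, red, green, blue), "fx", "fy", "cx", "cy" (pixels), "R" (3x3) and "t" (3): a world point X has camera coordinates R X + t; the wrist camera has in their place "mount" (4x4, takes a point from camera to tool coordinates, whose origin is the TCP and whose axes are the flange's). Camera axes: x right, y down, z forward; pixel columns grow to the right and rows downward; lengths in m; the calibration is good to about 2 mm. A picture is of the moment at which its call begins: read the wrist's pose just before it. There is no depth.
- bot.hand_in(): hands the job in; it is judged then, once.
Trained networks look in a picture, given as the dict that the camera call returned (one of the last four; its "shot" number tells which), for a name from the list of things; names that differ only in an ending like _2 or _b are one class to them, and where a whole thing is asked for, a point or a joint stands for the part that bears it (a point fixed in the world has none). Each returns a list of dicts, best first, with "conf" (0 to 1); they miss things now and then, are a little off and sometimes report something else, mostly with a low value. They report only what shows in the picture. A call takes as long as a camera call.
- search_frame(label, picture): "point" ([x, y, z] in m, in world coordinates, good to about 4 mm: the middle of the surface that is visible of it).
- outline_of(label, picture): "region" (420x560 bool, what is visible of it).
- spot_point(label, picture): "point" ([x, y, z] in m, in world coordinates, good to about 4 mm: a listed point, or the origin of a listed thing).
The state is a dict: "time_s": time; "joint_positions": joint angles; "qvel": joint speeds; "tau": joint torques, N m; "position": TCP position; "tcp_rot": TCP orientation; "force": force on the tool from outside, world axes, zero at the start; "moment": the same for the moment, N m; "opening": opening from 0.0 (shut) to 1.0 (fully open); "grasp_force": force on a finger pad.
Only numpy, scipy, OpenCV 4.12 (cv2) and the standard library are available. Lean on these libraries where they do the work, as an engineer would, in place of code of your own. Each camera call takes 0.05 s, during which the arm holds its last target. There are 200 camera calls.

## Working session

There is one attempt and no reset: what is moved stays moved. The work goes in short steps, Python scripts to look and compute and a tool call to move; the robot and the scene stay as the last step left them, time stands still between calls to the robot, and variables do not carry over. Pictures are saved under pics/ and viewed, at most 10 in all, crops included, and the job is handed in when it is done.

Besides the shell and the picture viewer there is one more tool, called in YAML: its name, and indented under it one key for each argument. jog_arm: Moves the arm, as the interface text tells. Its arguments: {"type":"object","properties":{"rows":{"type":"string"}},"required":["rows"]}

```bash
mkdir -p pics; ls; cat > h.py <<'E'
import numpy as np, cv2
from rig import bot, capture, search_frame, outline_of, spot_point
def save(p,n): cv2.imwrite(f'pics/{n}.png', p['pixels'][:,:,::-1])
E
python3 - <<'E'
from h import *
ps={n:capture(n) for n in('scene','top')}
for n,p in ps.items(): save(p,n+'0')
cv2.imwrite('pics/both.png',cv2.resize(np.hstack([ps['scene']['pixels'],ps['top']['pixels']])[:,:,::-1],(800,300)))
for l in 'filter canister handle_hub fin thumb_pad cup turntable_base gap bowl container whistle'.split():
  for n,p in ps.items():
    r=spot_point(l,p)
    print(l,n,[(np.round(q['point'],3).tolist(),round(q['conf'],2)) for q in r[:2]])
s=bot.read_state();print(s['time_s'],s['position'],s['tcp_rot'])
E
```

```text
pics
filter scene [([0.564, 0.215, 0.003], 0.95), ([0.614, -0.104, 0.026], 0.25)]
filter top [([0.561, 0.213, -0.001], 0.75)]
canister scene [([0.713, 0.26, 0.139], 0.92)]
canister top [([0.71, 0.261, 0.137], 0.95)]
handle_hub scene [([0.556, 0.214, 0.074], 0.59)]
handle_hub top [([0.557, 0.216, 0.075], 0.78)]
fin scene [([0.6, 0.162, 0.094], 0.95)]
fin top [([0.595, 0.16, 0.091], 0.82), ([0.556, 0.214, 0.071], 0.53)]
thumb_pad scene [([0.614, 0.172, 0.069], 0.91)]
thumb_pad top [([0.612, 0.171, 0.072], 0.64)]
cup scene [([0.502, 0.122, 0.001], 0.82), ([0.484, 0.298, 0.007], 0.48)]
cup top [([0.507, 0.123, 0.004], 0.93)]
turntable_base scene [([0.575, -0.18, 0.0], 0.84), ([0.497, -0.171, 0.026], 0.35)]
turntable_base top [([0.576, -0.181, 0.005], 0.81)]
gap scene [([0.618, -0.251, 0.024], 0.76)]
gap top [([0.616, -0.254, 0.03], 0.72), ([0.506, 0.123, 0.005], 0.28)]
bowl scene [([0.615, -0.109, 0.028], 0.75), ([0.618, -0.253, 0.024], 0.46)]
bowl top [([0.609, -0.106, 0.024], 0.71)]
container scene [([0.493, -0.176, 0.025], 0.56)]
container top [([0.5, -0.178, 0.022], 0.91)]
whistle scene []
whistle top [([0.482, 0.294, -0.004], 0.6)]
1.2 [ 0.24614451 -0.57442839  0.24450806] [[ 9.19201177e-01  3.93788263e-01 -8.03390838e-06]
 [ 3.93788261e-01 -9.19201169e-01  1.32601863e-04]
 [ 4.48322794e-05 -1.25051448e-04 -9.99999991e-01]]
```

View pics/both.png

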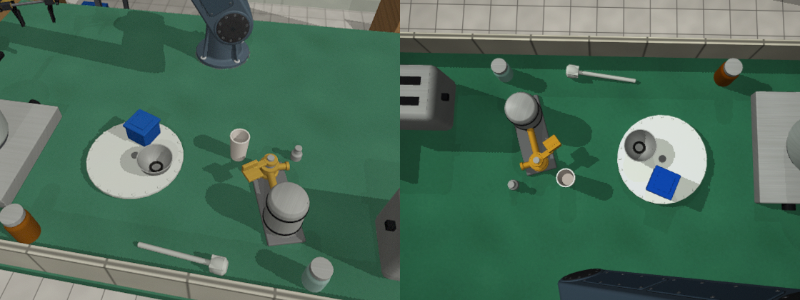

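View pics/scene0.png

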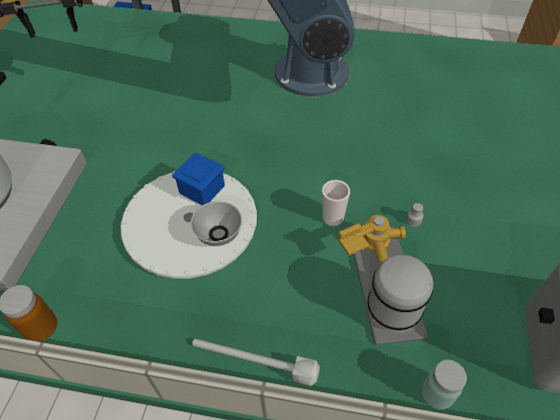

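The pictures agree with the networks. In the scene view, the cup (335,203) stands beside the cock (378,235), the bowl (217,225) and container (200,178) are on the turntable, and the whistle is at (416,214). The measured distances fit: cock to canister 159 mm, and cup 107 mm from the axis. Next I move over near the cup.

jog_arm:
  rows: "1 0.5 -0.5 0 0 0 -0.4; 1 0.95 -1 0 0 0 -0.82; 1 0.95 -1 0 0 0 -0.82; 1 0.95 -1 0 0 0 -0.82; 1 0.95 -1 0 0 0 -0.82; 1 0.95 -1 0 0 0 -0.82; 1 0.95 -1 0 0 0 -0.82; 1 0.95 -1 0 0 0 -0.82; 1 0.95 -1 0 0 0 -0.82; 1 0.95 -1 0 0 0 -0.82; 1 0.95 -1 0 0 0 -0.82; 1 0.95 -1 0 0 0 -0.82; 1 0.95 -1 0 0 0 -0.82; 1 0.95 -1 0 0 0 -0.82; 1 0.95 -1 0 0 0 -0.82; 1 0.95 -1 0 0 0 -0.82; 1 0.95 -1 0 0 0 -0.82; 1 0.95 -1 0 0 0 -0.82; 1 0.95 -1 0 0 0 -0.82; 1 0.95 -1 0 0 0 -0.82"

```text
time_s: 2.87
position: [0.4854, 0.0718, 0.2445]
tcp_rot: [[0.498, 0.867, -0.001], [0.867, -0.498, -0.001], [-0.001, -0.0, -1.0]]
force: [-0.6, 0.6, -0.3]
opening: 1.002
grasp_force: 0.0
```

```bash
cat >> h.py <<'E'
from scipy.spatial.transform import Rotation as Ro
def yaw(s): R=np.array(s['tcp_rot']); return np.degrees(np.arctan2(R[1,1],R[0,1]))
def plan(goal, yawy):
    "jog fractions for a downward pose at goal with tool y at angle yawy (deg)"
    s=bot.read_state(); R=np.array(s['tcp_rot']); a=np.radians(yawy)
    y=np.array([np.cos(a),np.sin(a),0]); z=np.array([0,0,-1.]); G=np.c_[np.cross(y,z),y,z]
    print('frac', np.round(R.T@(np.array(goal)-s['position'])/.5,4), np.round(Ro.from_matrix(R.T@G).as_rotvec()/(np.pi/4),4))
E
python3 - <<'E'
from h import *
s=bot.read_state();print(s['time_s'],s['position'],yaw(s),s['joint_positions'])
w=capture('wrist'); save(w,'w1'); t=capture('top')
for l in 'cup handle_hub fin thumb_pad'.split():
  for p in (w,t):
    r=spot_point(l,p);print(l,[(np.round(q['point'],4).tolist(),round(q['conf'],2)) for q in r[:1]])
print(w['mount'])
plan([.505,.1225,.15],-30)
E
```

```text
2.8667 [0.48543148 0.07177649 0.24446177] -29.88539040517242 [-4.64309709e+00  1.99499230e+01  1.00936006e+02 -3.86206115e-02
  5.91502657e+01  2.52621006e+01]
cup [([0.5069, 0.1209, -0.0025], 0.75)]
cup []
handle_hub [([0.5565, 0.2159, 0.0739], 0.67)]
handle_hub [([0.5593, 0.2162, 0.0762], 0.75)]
fin [([0.5945, 0.1618, 0.0887], 0.98)]
fin [([0.5959, 0.1628, 0.0891], 0.94)]
thumb_pad [([0.6133, 0.1726, 0.0706], 0.6)]
thumb_pad [([0.6127, 0.1707, 0.0747], 0.6)]
[[ 2.11385309e-04 -9.52779617e-01 -3.03662571e-01  8.36094726e-02]
 [ 9.99999933e-01  2.92170269e-04 -2.20602038e-04 -1.09650618e-04]
 [ 2.98906300e-04 -3.03662504e-01  9.52779615e-01 -1.40205667e-01]
 [ 0.00000000e+00  0.00000000e+00  0.00000000e+00  1.00000000e+00]]
frac [ 0.1069 -0.0174  0.1892] [ 0.     -0.      0.0011]
```

jog_arm:
  rows: "1 0.054 -0.007 0 0 0 0; 1 0.108 -0.014 0 0 0 0; 1 0.108 -0.014 0.05 0 0 0; 1 0.108 -0.014 0.1 0 0 0; 1 0.108 -0.014 0.15 0 0 0; 1 0.108 -0.014 0.2 0 0 0; 1 0.108 -0.014 0.25 0 0 0; 1 0.108 -0.014 0.3 0 0 0; 1 0.108 -0.014 0.33 0 0 0; 1 0.108 -0.014 0.352 0 0 0; 1 0.108 -0.014 0.352 0 0 0; 1 0.108 -0.014 0.352 0 0 0"

```text
time_s: 4.37
position: [0.5068, 0.1225, 0.0684]
tcp_rot: [[0.499, 0.867, -0.001], [0.867, -0.499, -0.0], [-0.0, -0.0, -1.0]]
force: [-0.1, 0.4, 0.4]
opening: 0.996
grasp_force: 0.0
```

```bash
python3 - <<'E'
from h import *
s=bot.read_state();print(s['time_s'],s['position'],s['force'])
w=capture('wrist'); save(w,'w2')
E
```

```text
4.3667 [0.50679828 0.12247442 0.06838101] [-0.10059766  0.37125192  0.41579208]
```

View pics/w2.png

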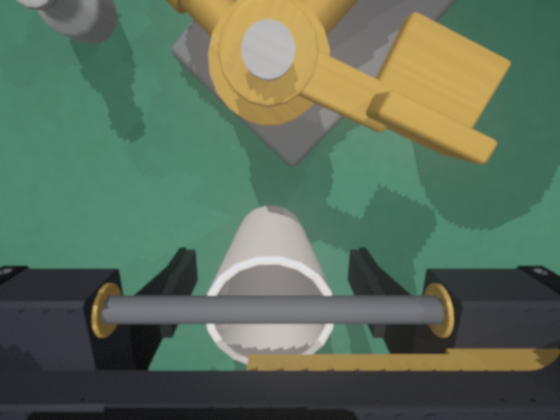

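The cup rim (centre about 270,310) sits centred between the fingers (about 190 and 355), clear of the handle. I close the gripper.

jog_arm:
  rows: "0.6 0 0 0 0 0 0; 0.3 0 0 0 0 0 0; 0.3 0 0 0 0 0 0; 0.3 0 0 0 0 0 0; 0.3 0 0 0 0 0 0; 0.3 0 0 0 0 0 0; 0.3 0 0 0 0 0 0; 0.3 0 0 0 0 0 0; 0.3 0 0 -0.03 0 0 0; 0.3 0 0 -0.06 0 0 0; 0.3 0 0 -0.1 0 0 0; 0.3 0 0 -0.15 0 0 0; 0.3 0 0 -0.2 0 0 0; 0.3 0 0 -0.25 0 0 0; 0.3 0 0 -0.3 0 0 0; 0.3 0 0 -0.3 0 0 0; 0.3 0 0 -0.3 0 0 0"

```text
time_s: 5.83
position: [0.5072, 0.1225, 0.2193]
tcp_rot: [[0.499, 0.867, 0.003], [0.867, -0.499, -0.0], [0.001, 0.002, -1.0]]
force: [0.5, -0.4, -2.2]
opening: 0.646
grasp_force: 30.0
```

```bash
python3 - <<'E'
from h import *
s=bot.read_state();print(s['time_s'],s['position'],s['force'],s['opening'],s['grasp_force'])
plan([.6178,-.2535,.218],-60)
w=capture('top');
for l in 'gap bowl container turntable_base'.split(): print(l,[np.round(q['point'],4).tolist() for q in spot_point(l,w)[:1]])
w=capture('wrist'); r=spot_point('cup',w); print([np.round(q['point'],4).tolist() for q in r[:1]])
E
```

```text
5.8333 [0.50724925 0.12247716 0.21928468] [ 0.519286   -0.36613381 -2.1609727 ] 0.6463353167115232 30.013186135474825
frac [-0.5416  0.5666  0.0032] [ 0.0025 -0.0024  0.6688]
gap [[0.6184, -0.2589, 0.0271]]
bowl [[0.6107, -0.1046, 0.0236]]
container [[0.4984, -0.1772, 0.0216]]
turntable_base [[0.5751, -0.1827, 0.0007]]
[[0.5048, 0.1221, 0.1463]]
```

jog_arm:
  rows: "0.3 -0.02 0.02 0 0 0 0.03; 0.3 -0.06 0.06 0 0 0 0.08; 0.3 -0.1 0.11 0 0 0 0.13; 0.3 -0.15 0.16 0 0 0 0.19; 0.3 -0.2 0.21 0 0 0 0.25; 0.3 -0.25 0.26 0 0 0 0.31; 0.3 -0.3 0.31 0 0 0 0.37; 0.3 -0.35 0.36 0 0 0 0.43; 0.3 -0.4 0.41 0 0 0 0.49; 0.3 -0.44 0.46 0 0 0 0.54; 0.3 -0.48 0.5 0 0 0 0.59; 0.3 -0.51 0.53 0 0 0 0.63; 0.3 -0.53 0.555 0 0 0 0.66; 0.3 -0.542 0.568 0 0 0 0.669; 0.3 -0.542 0.568 0 0 0 0.669; 0.3 -0.542 0.568 0 0 0 0.669; 0.3 -0.542 0.568 0 0 0 0.669"

```text
time_s: 7.6
position: [0.6171, -0.2525, 0.218]
tcp_rot: [[0.866, 0.501, -0.002], [0.501, -0.866, 0.002], [-0.001, -0.002, -1.0]]
force: [-0.2, 0.7, -1.8]
opening: 0.645
grasp_force: 30.0
```

```bash
python3 - <<'E'
from h import *
s=bot.read_state();print(s['time_s'],s['position'],s['force'],s['opening'],yaw(s))
w=capture('wrist'); t=capture('scene')
for l in 'gap bowl container turntable_base cup'.split(): print(l,[[np.round(q['point'],4).tolist() for q in spot_point(l,p)[:1]] for p in (w,t)])
E
```

```text
7.6 [ 0.61713596 -0.25251131  0.21798804] [-0.16640985  0.66851022 -1.83026355] 0.6453555532142177 -59.94603010464777
gap [[[0.6228, -0.2561, 0.0257]], [[0.6225, -0.2523, 0.0262]]]
bowl [[[0.6088, -0.1079, 0.0218]], [[0.6161, -0.1059, 0.0267]]]
container [[[0.4972, -0.1788, 0.0252]], [[0.495, -0.1756, 0.0269]]]
turntable_base [[[0.5789, -0.179, -0.0005]], [[0.5704, -0.1796, -0.001]]]
cup [[[0.6167, -0.2516, 0.1503]], [[0.6126, -0.2498, 0.1495]]]
```

jog_arm:
  rows: "0.3 0 0.005 0.03 0 0 0; 0.3 0 0.005 0.07 0 0 0; 0.3 0 0.005 0.11 0 0 0; 0.3 0 0.005 0.15 0 0 0; 0.3 0 0.005 0.18 0 0 0; 0.3 0 0.005 0.21 0 0 0; 0.3 0 0.005 0.23 0 0 0; 0.3 0 0.005 0.24 0 0 0; 0.3 0 0.005 0.245 0 0 0; 0.3 0 0.005 0.248 0 0 0; 0.3 0 0.005 0.25 0 0 0; 0.3 0 0.005 0.25 0 0 0; 0.3 0 0.005 0.25 0 0 0"

```text
time_s: 9.28
position: [0.6195, -0.2564, 0.0944]
tcp_rot: [[0.866, 0.5, 0.001], [0.5, -0.866, -0.001], [0.001, 0.001, -1.0]]
force: [-0.0, 0.6, -1.1]
opening: 0.651
grasp_force: 30.0
```

jog_arm:
  rows: "0.3 0 0 0.001 0 0 0; 0.3 0 0 0.002 0 0 0; 0.3 0 0 0.003 0 0 0; 0.3 0 0 0.004 0 0 0; 0.3 0 0 0.004 0 0 0; 0.3 0 0 0.004 0 0 0"

```text
time_s: 9.78
position: [0.6195, -0.2562, 0.0929]
tcp_rot: [[0.866, 0.5, 0.001], [0.5, -0.866, -0.001], [0.001, 0.001, -1.0]]
force: [-1.2, 1.4, 5.4]
opening: 0.648
grasp_force: 30.0
```

jog_arm:
  rows: "0.7 0 0 0 0 0 0; 0.8 0 0 0 0 0 0; 0.9 0 0 0 0 0 0; 1 0 0 0 0 0 0; 1 0 0 0 0 0 0; 1 0 0 0 0 0 0; 1 0 0 0 0 0 0; 1 0 0 -0.03 0 0 0; 1 0 0 -0.08 0 0 0; 1 0 0 -0.14 0 0 0; 1 0 0 -0.2 0 0 0; 1 0 0 -0.26 0 0 0; 1 0 0 -0.3 0 0 0; 1 0 0 -0.3 0 0 0; 1 0 0 -0.3 0 0 0"

```text
time_s: 11.03
position: [0.6196, -0.2565, 0.243]
tcp_rot: [[0.866, 0.5, 0.003], [0.5, -0.866, -0.002], [0.001, 0.003, -1.0]]
force: [-0.0, 0.2, -0.9]
opening: 0.999
grasp_force: 0.0
```

```bash
python3 - <<'E'
from h import *
s=bot.read_state();print(s['time_s'],s['position'],s['opening'],yaw(s),s['joint_positions'])
w=capture('wrist'); t=capture('top');u=capture('scene'); save(u,'s3'); save(w,'w3')
cv2.imwrite('pics/b3.png',np.hstack([w['pixels'][:,:,::-1][::2,::2],t['pixels'][:,:,::-1][100:310,280:560]]))
for l in 'gap bowl container turntable_base cup fin thumb_pad handle_hub'.split(): print(l,[[np.round(q['point'],4).tolist() for q in spot_point(l,p)[:1]] for p in (w,t,u)])
for a in(-53.2,126.8): plan([.575,.15,.2],a)
E
```

```text
11.0333 [ 0.61956983 -0.25650094  0.24298203] 0.9994505295511598 -60.00904429273691 [-3.20163025e+01  3.38614110e+01  7.52447048e+01 -3.20668135e-03
  7.07084970e+01  2.79936748e+01]
gap [[], [[0.6198, -0.2582, 0.0251]], [[0.6192, -0.2519, 0.0245]]]
bowl [[[0.6115, -0.1073, 0.0245]], [[0.6104, -0.1055, 0.0239]], [[0.6116, -0.1078, 0.0283]]]
container [[[0.4964, -0.178, 0.0234]], [[0.4991, -0.1748, 0.0239]], [[0.4958, -0.1795, 0.0248]]]
turntable_base [[[0.578, -0.1806, -0.0017]], [[0.5746, -0.1813, 0.0035]], [[0.5754, -0.1799, 0.0021]]]
cup [[[0.6179, -0.2568, 0.0213]], [], [[0.6155, -0.2551, 0.0209]]]
fin [[], [[0.595, 0.1627, 0.089]], [[0.5972, 0.1626, 0.0947]]]
thumb_pad [[], [[0.6142, 0.1674, 0.0723]], [[0.6152, 0.1693, 0.0713]]]
handle_hub [[], [[0.5591, 0.2153, 0.0726]], [[0.5603, 0.2141, 0.0762]]]
frac [ 0.3297 -0.7476  0.0831] [-0.     -0.     -0.1514]
frac [ 0.3297 -0.7476  0.0831] [-0.      0.      3.8486]
```

View pics/b3.png

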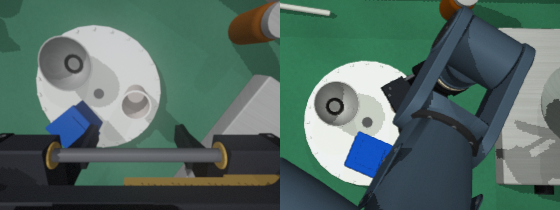

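The cup stands upright in the gap, at about (0.618,-0.256), opposite the bowl and container. In the wrist view (left half of the picture) it is at (137,100). I now close the gripper, swing over to the handle and spin the wrist so joint 6 has room for the 100° sweep.

jog_arm:
  rows: "0.5 0.03 -0.05 0 0 0 -0.1; 0 0.08 -0.12 0 0 0 -0.25; 0 0.12 -0.2 0 0 0 -0.4; 0 0.16 -0.27 0 0 0 -0.55; 0 0.2 -0.34 0 0 0 -0.7; 0 0.24 -0.41 0 0 0 -0.85; 0 0.28 -0.48 0 0 0 -1; 0 0.32 -0.55 0 0 0 -1; 0 0.36 -0.62 0 0 0 -1; 0 0.39 -0.68 0 0 0 -1; 0 0.41 -0.73 0 0 0 -1; 0 0.42 -0.747 0 0 0 -1; 0 0.42 -0.747 0 0 0 -1"

```text
time_s: 13.47
position: [0.6138, 0.1748, 0.2416]
tcp_rot: [[0.255, 0.967, 0.0], [0.967, -0.255, 0.0], [0.0, 0.0, -1.0]]
force: [0.3, -1.2, -0.6]
opening: 0.099
grasp_force: 0.0
```

jog_arm:
  rows: "0 0 0 0 0 0 -0.15; 0 0 0 0 0 0 -0.3; 0 0 0 0 0 0 -0.45; 0 0 0 0 0 0 -0.6; 0 0 0 0 0 0 -0.75; 0 0 0 0 0 0 -0.9; 0 0 0 0 0 0 -1"

```text
time_s: 14.05
position: [0.6148, 0.1698, 0.2415]
tcp_rot: [[-0.502, 0.865, 0.0], [0.865, 0.502, -0.001], [-0.001, -0.0, -1.0]]
force: [-0.4, -0.5, -0.0]
opening: 0.004
grasp_force: 0.0
```

jog_arm:
  rows: "0 0 0 0 0 0 -0.15; 0 0 0 0 0 0 -0.3; 0 0 0 0 0 0 -0.45; 0 0 0 0 0 0 -0.6; 0 0 0 0 0 0 -0.75; 0 0 0 0 0 0 -0.9; 0 0 0 0 0 0 -1"

```text
time_s: 14.63
position: [0.6148, 0.1698, 0.2415]
tcp_rot: [[-0.967, 0.256, 0.0], [0.256, 0.967, -0.001], [-0.0, -0.001, -1.0]]
force: [-0.6, 0.2, -0.6]
opening: 0.006
grasp_force: 0.0
```

jog_arm:
  rows: "0 0 0 0 0 0 -0.15; 0 0 0 0 0 0 -0.3; 0 0 0 0 0 0 -0.45; 0 0 0 0 0 0 -0.6; 0 0 0 0 0 0 -0.75; 0 0 0 0 0 0 -0.9; 0 0 0 0 0 0 -1; 0 0 0 0 0 0 -1"

```text
time_s: 15.3
position: [0.6148, 0.17, 0.2416]
tcp_rot: [[-0.867, -0.499, 0.0], [-0.499, 0.867, -0.001], [0.0, -0.001, -1.0]]
force: [-0.1, 0.1, 0.2]
opening: 0.006
grasp_force: 0.0
```

```bash
python3 - <<'E'
from h import *
s=bot.read_state();print(s['time_s'],s['position'],s['opening'],yaw(s),s['joint_positions'])
w=capture('wrist'); t=capture('top');u=capture('scene'); save(w,'w4')
for l in 'canister cup fin thumb_pad handle_hub'.split(): print(l,[[np.round(q['point'],4).tolist() for q in spot_point(l,p)[:1]] for p in (w,t,u)])
plan([.6155,.1727,.115],126.8)
E
```

```text
15.3 [0.61484673 0.16997131 0.24156722] 0.006347094566174346 119.93330097967149 [ 5.45717284e+00  3.14185837e+01  8.03019978e+01 -5.91939969e-02
  6.82703124e+01 -1.14454210e+02]
canister [[], [], [[0.7112, 0.2586, 0.1366]]]
cup [[], [[0.6191, -0.2527, 0.0287]], [[0.6123, -0.253, 0.0221]]]
fin [[[0.597, 0.1558, 0.0895]], [[0.5933, 0.1589, 0.0914]], [[0.5984, 0.1626, 0.0963]]]
thumb_pad [[[0.6178, 0.1745, 0.0739]], [[0.6139, 0.1679, 0.0708]], [[0.6149, 0.173, 0.0739]]]
handle_hub [[[0.5556, 0.2178, 0.0805]], [], [[0.5577, 0.2152, 0.0747]]]
frac [-0.0025 -0.0007  0.2531] [-0.000e+00  1.000e-04 -1.513e-01]
```

View pics/w4.png

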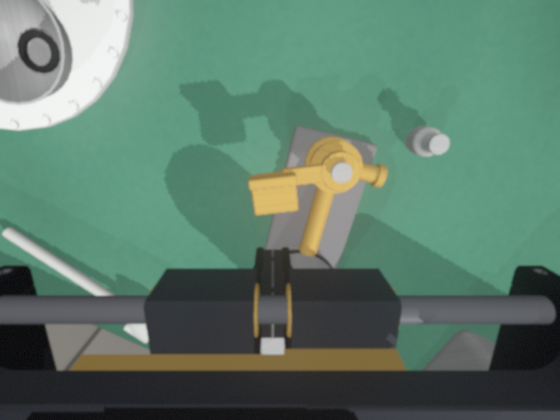

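jog_arm:
  rows: "0 -0.003 0.004 0.04 0 0 -0.1; 0 -0.003 0.004 0.09 0 0 -0.151; 0 -0.003 0.004 0.14 0 0 -0.151; 0 -0.003 0.004 0.18 0 0 -0.151; 0 -0.003 0.004 0.22 0 0 -0.151; 0 -0.003 0.004 0.245 0 0 -0.151; 0 -0.003 0.004 0.25 0 0 -0.151; 0 -0.003 0.004 0.25 0 0 -0.151; 0 -0.003 0.004 0.25 0 0 -0.151"

```text
time_s: 16.95
position: [0.6153, 0.1749, 0.1174]
tcp_rot: [[-0.801, -0.599, 0.002], [-0.599, 0.801, 0.0], [-0.001, -0.001, -1.0]]
force: [0.6, -0.8, -0.0]
opening: 0.011
grasp_force: 0.0
```

```bash
python3 - <<'E'
from h import *
s=bot.read_state();print(s['time_s'],s['position'],yaw(s),s['force'])
w=capture('wrist'); save(w,'w5')
for l in 'fin thumb_pad handle_hub'.split(): print(l,[[np.round(q['point'],4).tolist() for q in spot_point(l,p)[:1]] for p in (w,)])
E
```

```text
16.95 [0.61531814 0.17486463 0.11741078] 126.7827887018577 [ 0.63829143 -0.84343486 -0.01441478]
fin [[[0.5953, 0.1559, 0.089]]]
thumb_pad [[[0.6149, 0.1749, 0.0703]]]
handle_hub [[[0.5545, 0.2144, 0.0772]]]
```

View pics/w5.png

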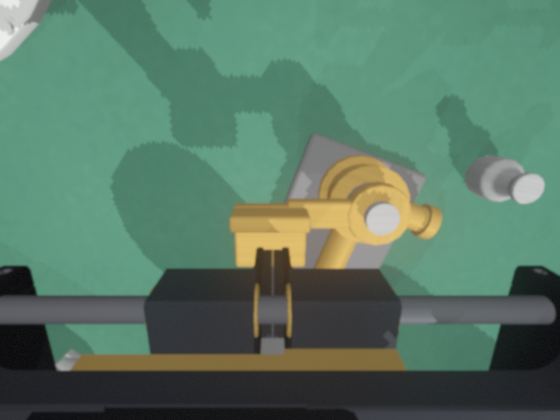

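The fin is level in the picture (rows 205–230). The fingers (columns 255–290) are centred on the pad (columns 236–306), behind the fin. I lower onto the pad.

jog_arm:
  rows: "0 0 0 0.015 0 0 0; 0 0 0 0.03 0 0 0; 0 0 0 0.038 0 0 0; 0 0 0 0.044 0 0 0; 0 0 0 0.048 0 0 0; 0 0 0 0.052 0 0 0; 0 0 0 0.052 0 0 0; 0 0 0 0.052 0 0 0"

```text
time_s: 17.82
position: [0.6143, 0.1748, 0.0905]
tcp_rot: [[-0.801, -0.599, -0.0], [-0.599, 0.801, -0.0], [0.0, 0.0, -1.0]]
force: [-1.0, -0.0, 1.4]
opening: 0.004
grasp_force: 0.7
```

jog_arm:
  rows: "0 0 0 0.002 0 0 0; 0 0 0 0.004 0 0 0; 0 0 0 0.004 0 0 0; 0 0 0 0.004 0 0 0"

```text
time_s: 18.15
position: [0.6146, 0.1748, 0.0891]
tcp_rot: [[-0.801, -0.599, 0.0], [-0.599, 0.801, 0.0], [-0.0, -0.0, -1.0]]
force: [-1.6, -0.2, 3.8]
opening: 0.007
grasp_force: 2.4
```

jog_arm:
  rows: "0 0.005 0 0 0 0 0; 0 0.01 0 0 0 0 0; 0 0.016 0 0.001 0 0 0; 0 0.022 -0.001 0.002 0 0 0.055; 0 0.028 -0.0015 0.003 0 0 0.11; 0 0.034 -0.002 0.004 0 0 0.165; 0 0.04 -0.0025 0.005 0 0 0.222; 0 0.04 -0.0025 0.005 0 0 0.222"

```text
time_s: 18.82
position: [0.601, 0.1612, 0.0872]
tcp_rot: [[-0.893, -0.449, 0.005], [-0.449, 0.893, -0.0], [-0.004, -0.002, -1.0]]
force: [1.3, -0.3, 6.4]
opening: 0.001
grasp_force: 3.3
```

```bash
cat >> h.py <<'E'
def sweep(thetas, hub=(.558,.2155)):
    s=bot.read_state(); R=np.array(s['tcp_rot']); p=np.array(s['position'])
    H=(R.T@(np.r_[hub,p[2]]-p))[:2]
    for th in thetas:
        a=np.radians(th); M=np.array([[np.cos(a),-np.sin(a)],[np.sin(a),np.cos(a)]])
        print(th, np.round((H-M@H)/.5,4), round(th/45,3))
    d=p[:2]-hub; ang=np.degrees(np.arctan2(d[1],d[0]))
    print('t',s['time_s'],'r',np.hypot(*d),'tip ang',ang,'yaw',yaw(s),'p',p,'F tool',R.T@s['force'],'j6',s['joint_positions'][5])
E
python3 - <<'E'
from h import *
sweep(range(0,41,4))
w=capture('wrist');u=capture('scene')
for l in 'fin thumb_pad handle_hub'.split(): print(l,[[np.round(q['point'],4).tolist() for q in spot_point(l,p)[:1]] for p in (w,u)])
E
```

```text
0 [0. 0.] 0.0
4 [ 0.0095 -0.0016] 0.089
8 [ 0.0191 -0.0026] 0.178
12 [ 0.0288 -0.0029] 0.267
16 [ 0.0385 -0.0025] 0.356
20 [ 0.0481 -0.0014] 0.444
24 [0.0576 0.0003] 0.533
28 [0.0669 0.0027] 0.622
32 [0.0761 0.0057] 0.711
36 [0.085  0.0094] 0.8
40 [0.0937 0.0137] 0.889
t 18.8167 r 0.06921736988643559 tip ang -51.61315003263411 yaw 116.68685836829464 p [0.60098176 0.16124493 0.08720856] F tool [-1.0454084  -0.91502452 -6.39095831] j6 -111.9082562984693
fin [[[0.5787, 0.1489, 0.0825]], [[0.5823, 0.1532, 0.0854]]]
thumb_pad [[[0.6032, 0.1634, 0.0635]], [[0.6023, 0.1596, 0.0655]]]
handle_hub [[[0.5557, 0.2156, 0.072]], [[0.5606, 0.2174, 0.071]]]
```

jog_arm:
  rows: "0 0.0095 -0.0016 0 0 0 0.089; 0 0.019 -0.0026 0.0005 0 0 0.178; 0 0.029 -0.0029 0.001 0 0 0.267; 0 0.0385 -0.0025 0.0015 0 0 0.356; 0 0.048 -0.0014 0.002 0 0 0.444; 0 0.0575 0 0.0025 0 0 0.533; 0 0.067 0.0027 0.003 0 0 0.622; 0 0.076 0.0057 0.003 0 0 0.711; 0 0.085 0.0094 0.003 0 0 0.8; 0 0.0937 0.0137 0.003 0 0 0.889; 0 0.0937 0.0137 0.003 0 0 0.889"

```text
time_s: 20.13
position: [0.5562, 0.1462, 0.0859]
tcp_rot: [[-0.973, 0.231, 0.005], [0.231, 0.973, -0.0], [-0.005, 0.001, -1.0]]
force: [1.0, 0.0, 9.2]
opening: 0.006
grasp_force: 4.6
```

```bash
python3 - <<'E'
from h import *
sweep(range(0,45,4))
w=capture('wrist');u=capture('scene'); save(w,'w6')
for l in 'fin thumb_pad handle_hub'.split(): print(l,[[np.round(q['point'],4).tolist() for q in spot_point(l,p)[:1]] for p in (w,u)])
E
```

```text
0 [0. 0.] 0.0
4 [ 0.0095 -0.0017] 0.089
8 [ 0.0192 -0.0026] 0.178
12 [ 0.0288 -0.0029] 0.267
16 [ 0.0385 -0.0026] 0.356
20 [ 0.0481 -0.0015] 0.444
24 [0.0576 0.0002] 0.533
28 [0.067  0.0025] 0.622
32 [0.0762 0.0056] 0.711
36 [0.0852 0.0092] 0.8
40 [0.0939 0.0135] 0.889
44 [0.1022 0.0183] 0.978
t 20.1333 r 0.06930476935326425 tip ang -91.51821134228116 yaw 76.64744509361124 p [0.55616379 0.14621956 0.08592101] F tool [-1.03469631  0.2525087  -9.20659695] j6 -72.98133847723925
fin [[[0.5348, 0.15, 0.081]], [[0.5354, 0.1499, 0.0862]]]
thumb_pad [[[0.5574, 0.1449, 0.0631]], [[0.5559, 0.1449, 0.067]]]
handle_hub [[[0.5562, 0.2162, 0.07]], [[0.5599, 0.2141, 0.0648]]]
```

View pics/w6.png

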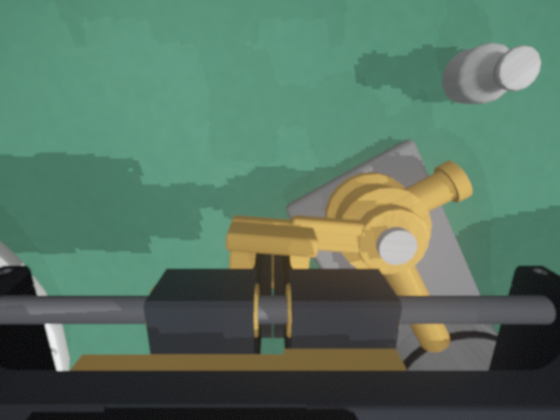

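The handle is following: the fin is about 55° into its turn, the fingers sit against it at (272,255), and the press is about 9 N. I continue the sweep with a bit more pressure.

jog_arm:
  rows: "0 0.0095 -0.0017 0.001 0 0 0.089; 0 0.019 -0.0026 0.002 0 0 0.178; 0 0.029 -0.0029 0.003 0 0 0.267; 0 0.0385 -0.0026 0.004 0 0 0.356; 0 0.048 -0.0015 0.005 0 0 0.444; 0 0.0575 0 0.006 0 0 0.533; 0 0.067 0.0025 0.007 0 0 0.622; 0 0.076 0.0056 0.008 0 0 0.711; 0 0.085 0.0092 0.009 0 0 0.8; 0 0.094 0.0135 0.01 0 0 0.889; 0 0.094 0.0135 0.01 0 0 0.889"

```text
time_s: 21.45
position: [0.5123, 0.1631, 0.0829]
tcp_rot: [[-0.597, 0.802, 0.006], [0.802, 0.597, -0.001], [-0.005, 0.004, -1.0]]
force: [-1.5, -4.4, 26.0]
opening: 0.006
grasp_force: 12.9
```

```bash
python3 - <<'E'
from h import *
sweep(range(0,19,3))
w=capture('wrist');u=capture('scene')
for l in 'fin thumb_pad handle_hub'.split(): print(l,[[np.round(q['point'],4).tolist() for q in spot_point(l,p)[:1]] for p in (w,u)])
E
```

```text
0 [0. 0.] 0.0
3 [ 0.0072 -0.0013] 0.067
6 [ 0.0144 -0.0023] 0.133
9 [ 0.0216 -0.0029] 0.2
12 [ 0.0289 -0.0031] 0.267
15 [ 0.0362 -0.003 ] 0.333
18 [ 0.0435 -0.0024] 0.4
t 21.45 r 0.06954940156691844 tip ang -131.13076834242608 yaw 36.690630361897355 p [0.51225181 0.16311468 0.08292213] F tool [ -2.75299933  -3.71870951 -26.03909537] j6 -30.75053650870843
fin [[[0.4976, 0.1787, 0.0795]], [[0.499, 0.1841, 0.0849]]]
thumb_pad [[[0.5121, 0.164, 0.0644]], [[0.5124, 0.1647, 0.0617]]]
handle_hub [[[0.5588, 0.2158, 0.0679]], [[0.5611, 0.2152, 0.0653]]]
```

jog_arm:
  rows: "0 0.0036 -0.0007 0 0 0 0.033; 0 0.0072 -0.0013 0 0 0 0.067; 0 0.011 -0.0018 0 0 0 0.1; 0 0.0144 -0.0023 0.001 0 0 0.133; 0 0.018 -0.0026 0.002 0 0 0.133; 0 0.0216 -0.0029 0.003 0 0 0.133; 0 0.0216 -0.0029 0.003 0 0 0.133; 0 0.0216 -0.0029 0.003 0 0 0.133"

```text
time_s: 22.52
position: [0.5065, 0.1692, 0.0825]
tcp_rot: [[-0.514, 0.858, 0.01], [0.858, 0.514, -0.004], [-0.008, 0.007, -1.0]]
force: [-0.6, -12.4, 31.8]
opening: 0.006
grasp_force: 15.6
```

```bash
python3 - <<'E'
from h import *
sweep(range(0,13,3))
w=capture('wrist');u=capture('scene');t=capture('top')
for l in 'fin thumb_pad handle_hub'.split(): print(l,[[np.round(q['point'],4).tolist() for q in spot_point(l,p)[:1]] for p in (w,u,t)])
E
```

```text
0 [0. 0.] 0.0
3 [ 0.0071 -0.0012] 0.067
6 [ 0.0144 -0.002 ] 0.133
9 [ 0.0216 -0.0025] 0.2
12 [ 0.0288 -0.0025] 0.267
t 22.5167 r 0.06923208659937931 tip ang -138.06554567761455 yaw 30.930587978460654 p [0.50649757 0.16923358 0.08247827] F tool [-10.64443748  -6.6684295  -31.75351577] j6 -23.96741402056085
fin [[[0.4939, 0.1856, 0.0802]], [[0.4989, 0.1876, 0.0841]], []]
thumb_pad [[[0.508, 0.1672, 0.0618]], [[0.5053, 0.1662, 0.0625]], []]
handle_hub [[[0.5572, 0.2159, 0.069]], [[0.5586, 0.2156, 0.0659]], []]
```

jog_arm:
  rows: "0 0.006 -0.001 0.001 0 0 0.03; 0 0.012 -0.0018 0.002 0 0 0.06; 0 0.018 -0.0024 0.003 0 0 0.09; 0 0.024 -0.0025 0.004 0 0 0.09; 0 0.024 -0.0025 0.004 0 0 0.09; 0 0.024 -0.0025 0.004 0 0 0.09"

```text
time_s: 23.62
position: [0.5031, 0.1756, 0.0821]
tcp_rot: [[-0.455, 0.89, 0.017], [0.89, 0.455, -0.009], [-0.016, 0.012, -1.0]]
force: [2.1, -26.8, 38.7]
opening: 0.004
grasp_force: 19.0
```

```bash
python3 - <<'E'
from h import *
sweep([0])
w=capture('wrist');u=capture('scene');t=capture('top')
for l in 'fin thumb_pad handle_hub'.split(): print(l,[[np.round(q['point'],4).tolist() for q in spot_point(l,p)[:1]] for p in (w,u,t)])
E
```

```text
0 [0. 0.] 0.0
t 23.6167 r 0.06783198440214198 tip ang -143.97935294415535 yaw 27.090181581027096 p [0.50313714 0.17560959 0.08205319] F tool [-25.44929292  -9.86489778 -38.37737418] j6 -18.75959733607753
fin [[[0.4953, 0.1834, 0.0813]], [[0.4966, 0.1892, 0.0841]], []]
thumb_pad [[[0.5051, 0.171, 0.0627]], [[0.5027, 0.1675, 0.06]], []]
handle_hub [[[0.5535, 0.2155, 0.0678]], [], []]
```

jog_arm:
  rows: "0 -0.004 0 -0.008 0 0 0; 0 -0.016 0 -0.016 0 0 0; 0 -0.024 0 -0.03 0 0 0; 0 -0.024 0 -0.05 0 0 0; 0 -0.024 0 -0.08 0 0 0; 0 -0.024 0 -0.12 0 0 0; 0 -0.024 0 -0.17 0 0 0; 0 -0.06 0 -0.22 0 0 0; 0 -0.1 0 -0.26 0 0 0; 0 -0.14 0 -0.26 0 0 0; 0 -0.14 0 -0.26 0 0 0; 0 -0.14 0 -0.26 0 0 0"

```text
time_s: 25.22
position: [0.5259, 0.119, 0.2058]
tcp_rot: [[-0.449, 0.894, -0.002], [0.894, 0.449, 0.0], [0.001, -0.002, -1.0]]
force: [-0.1, 0.4, -0.8]
opening: 0.005
grasp_force: 0.0
```

```bash
python3 - <<'E'
from h import *
s=bot.read_state();print(s['time_s'],s['position'],yaw(s),s['force'])
w=capture('wrist');u=capture('scene');t=capture('top');save(w,'w7')
for l in 'fin thumb_pad handle_hub whistle'.split(): print(l,[[np.round(q['point'],4).tolist() for q in spot_point(l,p)[:1]] for p in (w,u,t)])
R=np.array(s['tcp_rot']); M=w['mount']; im=w['pixels'][:,:,::-1].copy()
# predicted closed handle outline points: sunk 0 vs 9 mm; blue=9mm, red=6mm
h=np.array([.558,.2155]); a=np.radians(-153.2); uu=np.array([np.cos(a),np.sin(a)]); n=np.array([-uu[1],uu[0]])
for dz,c in((.009,(255,0,0)),(.006,(0,0,255))):
  for r in(.045,.091):
    for o in(-.006,.004):
      X=np.r_[h+r*uu+o*n,.092-dz]; q=M[:3,:3].T@(R.T@(X-s['position'])-M[:3,3])
      cv2.circle(im,(int(w['fx']*q[0]/q[2]+w['cx']),int(w['fy']*q[1]/q[2]+w['cy'])),2,c,-1)
cv2.imwrite('pics/w7m.png',im)
E
```

```text
25.2167 [0.52586276 0.11895809 0.20582406] 26.674322953743378 [-0.0812665   0.43952904 -0.81205748]
fin [[[0.4945, 0.1813, 0.0832]], [[0.4964, 0.1885, 0.0871]], [[0.494, 0.1869, 0.082]]]
thumb_pad [[[0.5091, 0.1666, 0.0653]], [[0.5061, 0.1663, 0.0635]], [[0.5053, 0.1619, 0.0663]]]
handle_hub [[[0.557, 0.2175, 0.0686]], [[0.5585, 0.2131, 0.0678]], []]
whistle [[[0.4844, 0.2984, 0.0005]], [[0.4847, 0.299, 0.0031]], [[0.4822, 0.2983, -0.0062]]]
```

View pics/w7m.png

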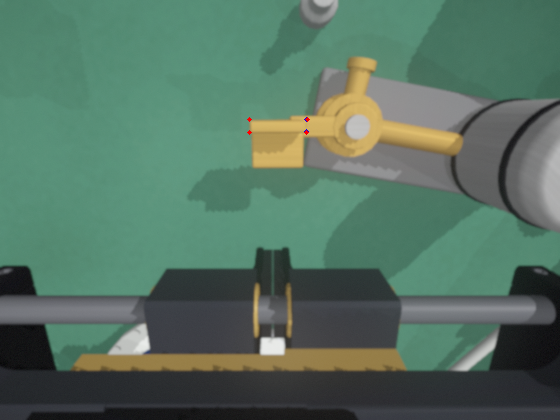

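The picture shows the handle at its closed angle: the fin (250–306, 120–132) matches the predicted marks exactly, and it stayed there after release. The network heights suggest the plug has sunk only 7–8 mm, so I check by touch and press harder.

jog_arm:
  rows: "0 0.05 0.004 0 0 0 0; 0 0.111 0.008 0.04 0 0 0; 0 0.111 0.008 0.1 0 0 0; 0 0.111 0.008 0.15 0 0 0; 0 0.111 0.008 0.2 0 0 0; 0 0.111 0.008 0.225 0 0 0; 0 0.111 0.008 0.235 0 0 0; 0 0.111 0.008 0.235 0 0 0; 0 0.111 0.008 0.235 0 0 0; 0 0.111 0.008 0.235 0 0 0"

```text
time_s: 26.8
position: [0.5063, 0.1704, 0.0896]
tcp_rot: [[-0.45, 0.893, 0.002], [0.893, 0.45, 0.0], [-0.001, 0.002, -1.0]]
force: [0.4, -0.0, -0.1]
opening: 0.005
grasp_force: 0.0
```

jog_arm:
  rows: "0 0 0 0.002 0 0 0; 0 0 0 0.004 0 0 0; 0 0 0 0.004 0 0 0; 0 0 0 0.004 0 0 0; 0 0 0 0.004 0 0 0"

```text
time_s: 27.22
position: [0.5055, 0.1704, 0.0868]
tcp_rot: [[-0.45, 0.893, 0.0], [0.893, 0.45, 0.0], [-0.0, 0.0, -1.0]]
force: [0.4, -0.3, -0.4]
opening: 0.007
grasp_force: 0.0
```

jog_arm:
  rows: "0 0 0 0.002 0 0 0; 0 0 0 0.004 0 0 0; 0 0 0 0.004 0 0 0; 0 0 0 0.004 0 0 0; 0 0 0 0.004 0 0 0"

```text
time_s: 27.63
position: [0.5055, 0.1702, 0.0854]
tcp_rot: [[-0.45, 0.893, 0.001], [0.893, 0.45, -0.0], [-0.001, 0.0, -1.0]]
force: [-2.0, -1.4, 6.9]
opening: 0.008
grasp_force: 3.6
```

jog_arm:
  rows: "0 0 0 0.002 0 0 0; 0 0 0 0.004 0 0 0; 0 0 0 0.004 0 0 0; 0 0 0 0.004 0 0 0; 0 0 0 0.004 0 0 0"

```text
time_s: 28.05
position: [0.5054, 0.1701, 0.0843]
tcp_rot: [[-0.451, 0.893, 0.001], [0.893, 0.451, -0.001], [-0.001, 0.0, -1.0]]
force: [-2.1, -1.6, 14.5]
opening: 0.008
grasp_force: 7.2
```

jog_arm:
  rows: "0 0.004 0 0.003 0 0 0; 0 0.008 0 0.006 0 0 0; 0 0.012 0 0.009 0 0 0; 0 0.016 0 0.012 0 0 0; 0 0.02 0 0.014 0 0 0; 0 0.02 0 0.014 0 0 0; 0 0.02 0 0.014 0 0 0"

```text
time_s: 28.63
position: [0.503, 0.1738, 0.0815]
tcp_rot: [[-0.454, 0.891, 0.005], [0.891, 0.454, -0.009], [-0.01, 0.0, -1.0]]
force: [-6.6, -25.1, 45.1]
opening: 0.004
grasp_force: 28.5
```

jog_arm:
  rows: "0 0.001 0 0.003 0 0 0; 0 0.002 0 0.006 0 0 0; 0 0.003 0 0.009 0 0 0; 0 0.004 0 0.011 0 0 0; 0 0.004 0 0.011 0 0 0; 0 0.004 0 0.011 0 0 0; 0 0.004 0 0.011 0 0 0"

```text
time_s: 29.22
position: [0.5023, 0.174, 0.0794]
tcp_rot: [[-0.455, 0.891, 0.006], [0.89, 0.455, -0.011], [-0.012, 0.001, -1.0]]
force: [-10.4, -32.9, 71.8]
opening: 0.002
grasp_force: 40.6
```

Now unload to the same touch offset, to compare heights.

jog_arm:
  rows: "0 -0.004 0 -0.01 0 0 0; 0 -0.024 0 -0.02 0 0 0; 0 -0.024 0 -0.025 0 0 0; 0 -0.024 0 -0.025 0 0 0; 0 -0.024 0 -0.025 0 0 0"

```text
time_s: 29.63
position: [0.5071, 0.1694, 0.0842]
tcp_rot: [[-0.451, 0.893, 0.004], [0.893, 0.451, -0.001], [-0.003, 0.003, -1.0]]
force: [-0.1, -5.7, 14.4]
opening: 0.01
grasp_force: 8.8
```

jog_arm:
  rows: "0 0 0 0 0 0 0; 0 0 0 0 0 0 0; 0 0 0 0 0 0 0"

```text
time_s: 29.88
position: [0.507, 0.1695, 0.0842]
tcp_rot: [[-0.451, 0.892, 0.004], [0.892, 0.451, -0.002], [-0.003, 0.003, -1.0]]
force: [0.3, -6.7, 14.8]
opening: 0.004
grasp_force: 9.0
```

jog_arm:
  rows: "0 0 0 -0.02 0 0 0; 0 0 0 -0.06 0 0 0; 0 -0.04 0 -0.09 0 0 0; 0 -0.1 0 -0.09 0 0 0; 0 -0.18 0 -0.09 0 0 0; 0 -0.25 0 -0.09 0 0 0; 0 -0.25 0 -0.04 0 0 0; 0 -0.25 0 0.03 0 0 0; 0 -0.25 0 0.08 0 0 0; 0 -0.25 0 0.105 0 0 0; 0 -0.25 0 0.115 0 0 0; 0 -0.25 0 0.115 0 0 0; 0 -0.25 0 0.115 0 0 0; 0 -0.25 0 0.115 0 0 0"

```text
time_s: 31.05
position: [0.5626, 0.0591, 0.0262]
tcp_rot: [[-0.451, 0.893, 0.002], [0.893, 0.451, -0.0], [-0.001, 0.002, -1.0]]
force: [-0.1, 1.1, 0.5]
opening: 0.005
grasp_force: 0.0
```

jog_arm:
  rows: "0 0 0 0.002 0 0 0; 0 0 0 0.004 0 0 0; 0 0 0 0.004 0 0 0; 0 0 0 0.004 0 0 0; 0 0 0 0.004 0 0 0"

```text
time_s: 31.47
position: [0.5618, 0.0588, 0.0233]
tcp_rot: [[-0.45, 0.893, 0.0], [0.893, 0.45, -0.0], [-0.0, 0.0, -1.0]]
force: [0.6, -1.3, -0.1]
opening: 0.003
grasp_force: 0.0
```

jog_arm:
  rows: "0 0 0 0.002 0 0 0; 0 0 0 0.004 0 0 0; 0 0 0 0.004 0 0 0; 0 0 0 0.004 0 0 0; 0 0 0 0.004 0 0 0"

```text
time_s: 31.88
position: [0.5619, 0.0587, 0.0224]
tcp_rot: [[-0.45, 0.893, 0.001], [0.893, 0.45, -0.0], [-0.0, 0.001, -1.0]]
force: [-1.7, -0.2, 9.7]
opening: 0.008
grasp_force: 5.0
```

The counter touch settles it. At equal force, the pad stands 62.6 mm above the counter, against 63 mm when fully home, so the plug is bottomed. I lift clear and do a final check.

jog_arm:
  rows: "0 0 0 -0.03 0 0 0; 0 0 0 -0.1 0 0 0; 0 0 0 -0.18 0 0 0; 0 0 0 -0.26 0 0 0; 0 -0.05 0 -0.34 0 0 0; 0 -0.1 -0.05 -0.4 0 0 0; 0 -0.1 -0.1 -0.45 0 0 0; 0 -0.1 -0.15 -0.45 0 0 0; 0 -0.1 -0.2 -0.45 0 0 0; 0 -0.1 -0.2 -0.45 0 0 0; 0 -0.1 -0.2 -0.45 0 0 0"

```text
time_s: 32.8
position: [0.4939, -0.0312, 0.2463]
tcp_rot: [[-0.448, 0.894, 0.0], [0.894, 0.448, 0.0], [0.0, 0.0, -1.0]]
force: [-0.9, -0.2, 1.0]
opening: 0.008
grasp_force: 0.0
```

```bash
python3 - <<'E'
from h import *
s=bot.read_state();print(s['time_s'],s['position'],s['force'])
u=capture('scene');save(u,'end')
for l in 'cup gap bowl container whistle fin thumb_pad'.split(): print(l,[np.round(q['point'],4).tolist() for q in spot_point(l,u)[:1]])
E
```

```text
32.8 [ 0.49391733 -0.03121304  0.24630804] [-0.88258675 -0.24205893  1.00116291]
cup [[0.6177, -0.254, 0.024]]
gap [[0.6194, -0.2549, 0.0251]]
bowl [[0.6133, -0.1038, 0.0247]]
container [[0.4953, -0.1729, 0.0234]]
whistle [[0.4853, 0.2995, 0.0022]]
fin [[0.4978, 0.1836, 0.087]]
thumb_pad [[0.5065, 0.1651, 0.0631]]
```

View pics/end.png

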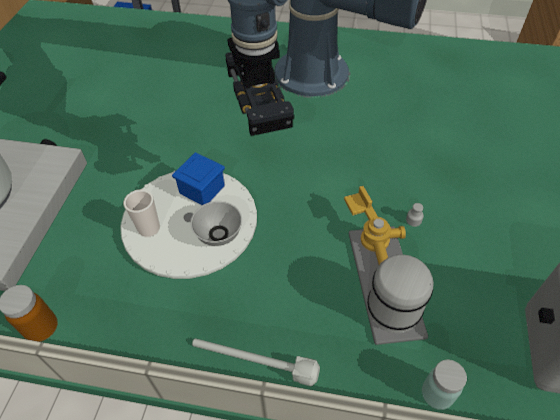

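The final picture shows the cup upright in the gap at (142,214). The handle is shut with its pad at (357,203), and the bowl, container and whistle have not moved.

```bash
python3 -c "
from rig import bot
print(bot.hand_in())"
```

```text
the job is handed in; nothing more can be done
None
```

The job is handed in: the cup stands upright in the turntable gap, and the cock's handle is at its closed stop with the plug fully home (pad about 62.6 mm over the counter, against 63 mm expected); it stayed shut when released, and the bowl, container and whistle look unmoved.

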